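Stack two keyed riser spacers on an indexed base

TASK

Build up the optics riser: first seat the green keyed spacer, lugs down, in the notches of the aluminium riser base, then turn the orange spacer, which lies on its side, lugs down and seat it the same way on top of the green one. Each wide lug goes in the wide notch and each spacer must sit flush all round; leave the dropper bottle, the lens on its post and the black power-meter head where they stand.

Things in the scene. Friction and masses are not known exactly. Their poses are not given: they have to be found in the camera images.
- riser_base: Fixed riser base: dark steel flange 100 (x) x 110 (y) x 8 mm, a low screw head (4 mm) at each corner; on it an aluminium block 40 (x) x 56 (y) mm, top 22 mm above the table, with notches in the top. Origin: centre of the underside, z up. Seated, the green spacer's origin is at [0, 0, 14] mm in this frame and the orange one's at [0, 0, 44], axes parallel to these.
- base_top (a point): Centre of the base block's top face (22 mm up, axes as the base). Notches in this face, 10 mm deep, open to the block's y ends: a wide one at +y, 26 mm in x, a narrow one at -y, 14 mm in x, each reaching 13 mm in from its end. Lugs fit with about 1 mm play each side, one way round only; the wrong way round a spacer stands 8 mm proud.
- cheek_top (a point): Middle of the top of the base's +y guard cheek, 78 mm above the table. Two windowed cheeks (38 mm wide in x, 5 mm thick) stand across the base's y ends, inner faces at y = +33 and -33 mm. They leave only 5 mm beside the ends of a stacked spacer, so on the riser fingers fit only on the spacer's x faces.
- green_spacer: Green keyed spacer, loose, about 0.1 to 0.2 kg, standing on its lugs. Body 40 (x) x 56 (y) x 30 (z) mm above two lugs 8 mm long, flush with its y ends: wide one at +y, 24 (x) x 12 (y) mm; narrow one at -y, 12 x 12 mm; the last 2 mm of a lug 1 mm slimmer on every side. Origin: centre between the lug tips, z to the notched top; body spans z = 8 to 38 mm.
- green_top (a point): Centre of the green spacer's top face, 38 mm from its origin along its z; axes as the spacer. This face has the same notches as the base: wide (26 mm in x) at +y, narrow (14 mm) at -y, 13 mm in from the ends, 10 mm deep.
- orange_spacer: Orange keyed spacer, loose; shape, size, mass, frame and notches as the green one. Starts lying on its side, on its +x face (origin 20 mm above the table, -x up), lugs (-z) pointing roughly to the robot's left (+y), notched top (+z) roughly to its right. Its y ends, 56 mm apart, are free to grip for turning it; on the riser they are behind the cheeks.
- orange_top (a point): Centre of the orange spacer's notched top face, 38 mm from its origin along its z; axes as the spacer.
- dropper: Brown dropper bottle, 38 mm across, 115 mm tall, loose, standing behind the riser base; not to be disturbed. Origin: centre of its underside.
- lens_post: Black lens on a post with foot, 54 x 69 x 141 mm tall, loose, standing behind the riser base; not to be disturbed. Origin: centre of its underside.
- meter_head: Black round power-meter head, 44 mm across, 16 mm high, loose, lying between robot and riser base; not to be disturbed. Origin: centre of its underside.
Not all that is in view belongs to the job. What is shaped like the riser_base but turquoise is not meant. Several things have the shape of the green_spacer; the one meant has the colours described above.

How it is judged (in metres and radians):
On the way:
1. the green spacer is seated flush in the base's notches and let go (z of green_spacer in the frame of riser_base between 0.011 and 0.017 m and horizontal distance between green_spacer and riser_base below 0.004 m and angle between the y axis of green_spacer and the y axis of riser_base, either way round below 0.1 rad and angle between green_spacer's own z axis and vertical below 0.06 rad and contact force between green_spacer and the fingers below 0.1 N), for 0.2 s.
At the end, for the whole second after the job is handed in: The green spacer is seated in the base's notches and the orange one in the green one's notches, both lugs down, level (0.06 rad), within 3 mm of the fully seated height, 4 mm sideways and 0.1 rad in yaw, and at rest (z of green_spacer in the frame of riser_base between 0.011 and 0.017 m and horizontal distance between green_spacer and riser_base below 0.004 m and angle between the y axis of green_spacer and the y axis of riser_base, either way round below 0.1 rad and angle between each of green_spacer, orange_spacer's own z axis and vertical below 0.06 rad and z of orange_spacer in the frame of green_spacer between 0.027 and 0.033 m and horizontal distance between orange_spacer and green_spacer below 0.004 m and angle between the y axis of orange_spacer and the y axis of green_spacer, either way round below 0.1 rad and linear speed of each of orange_spacer, green_spacer below 0.01 m/s); the robot touches nothing.
It fails at once if the dropper bottle is moved more than 20 mm (distance of dropper from where it was at the start of the episode above 0.02 m).
It fails at once if the lens post is moved more than 20 mm (distance of lens_post from where it was at the start of the episode above 0.02 m).
It fails at once if the meter head is moved more than 20 mm (distance of meter_head from where it was at the start of the episode above 0.02 m).
It also fails if it takes over 72 s, if anything falls off the work surface, if the arm or the gripper's body presses on something with over 40 N, if the wrist force passes 120 N, or if a joint passes its speed limit or range.

ROBOT

A 6-joint arm with a two-finger parallel gripper is mounted at the origin on a cart in front of the work surface, level with it; the furniture and walls round the work are solid. World frame = base frame: x ahead of the robot, y to its left, z up, the work surface at z = 0. Lengths are in mm, angles in rad, forces in N, time in s.
With the tool pointing down it reaches from about 350 to 875 mm from the base axis. Payload 4.2 kg.
Tool frame: the origin (TCP) lies midway between the tips of the shut fingers; the grasp point (between the pads) lies 19 mm behind it (arm.grasp_offset is the distance from the TCP to the grasp point, in mm); z points along the fingers, y is the line along which they close (so a half turn about z gives the same grasp; the last joint's range is limited). The gripper opens to 85 mm and grips with 20 to 120 N. Pads are 22 mm wide; open, the fingers measure 114 mm over their backs; the gripper's body (76 mm by 85 mm) begins 54 mm behind the grasp point. The pads swing forward as they close: fully open they stand 13 mm farther back than shut.
Start: joints at [1.491, 0.385, 0.008, 0, -1.194, -0.259], TCP at [207.689, 589.461, 231.312] pointing down, gripper open.
Joint ranges: [-3.14, 3.14], [-1.21, 2.06], [-1.07, 1.41], [-3.16, 2.05], [-2.99, -0.16], [-3.1, 3.1]. Speed limits (rad/s): [2.79, 2.79, 3.14, 3.14, 3.14, 3.14].

INTERFACE

Orientations are given as a unit quaternion [x, y, z, w].
In Python, from bench import arm gives the robot as it stands. The module is installed in compiled form; this text tells all that it offers.
- The arm moves only by the tool servo_tool, never from a script. Its argument "increments" is a list of rows, each a list of 7 numbers: the opening, from 0 (shut) to 1 (fully open), then the shift along the tool's x, y, z in m, then the turn, a rotation vector about the tool's x, y, z in degrees. In form: [[grip, x, y, z, ax, ay, az], ...]. A call has 1 to 12 rows; each row is the pose to reach, as a shift and turn from the pose commanded when the call began, along the tool's axes at that moment; what a row does not reach only later rows make up. A row lasts 1/8 s, in which the tool goes at most 62.5 mm and 10.7 degrees, less where a joint would pass 70% of its speed; a pose out of reach is approached as far as the arm can. A call with a gripper value outside its range is refused whole. The fingers move at their own pace and stop on an object; the grip force is fixed at half the most. Time passes only in rows, so rows that repeat a pose let the fingers close. It gives the time, the measured TCP pose, the force, the opening and the grip force at its end, in the units of the state.
- arm.read_state(): the state, without advancing time (a new reading comes with each control period).
- arm.get_image(name): name is "scene" or "side" or "wrist"; returns a dict with "color" (384x512x3 uint8, red, green, blue), "fx", "fy", "cx", "cy" (pixels), "rvec" (rotation vector, rad) and "tvec" (3), from world to camera coordinates, as OpenCV has them; the wrist camera has in their place "hand_eye" (4x4, takes a point from camera to tool coordinates, whose origin is the TCP and whose axes are the flange's). Camera axes: x right, y down, z forward; pixel columns grow to the right and rows downward; lengths in mm; the calibration is good to about 2 mm. A picture is of the moment at which its call begins: read the wrist's pose just before it. There is no depth.
- arm.job_done(): hands the job in; it is judged then, once.
Trained networks look in the newest picture that a camera, given by its name, has taken for a name from the list of things; names that differ only in an ending like _2 or _b are one class to them, and where a whole thing is asked for, a point or a joint stands for the part that bears it (a point fixed in the world has none). Each returns a list of dicts, best first, with "p" (0 to 1); they miss things now and then, are a little off and sometimes report something else, mostly with a low value. They report only what shows in the picture. A call takes as long as a camera call. They do not tell look-alikes from the thing itself.
- arm.look_for(camera, thing): "box" ([centre column, centre row, width, height] in pixels, round what is visible of it).
- arm.spot_point(camera, thing): "centre" ([column, row] in pixels: a listed point, or the origin of a listed thing).
The state is a dict: "clock": time; "joints": joint angles; "joint_vel": joint speeds; "joint_efforts": joint torques, N m; "position": TCP position; "ee_rot": TCP orientation; "contact_force": force on the tool from outside, world axes, zero at the start; "wrist_torque": the same for the moment, N m; "gripper_width": finger opening in mm; "grasp_force": force on a finger pad.
Only numpy, scipy, OpenCV 4.12 (cv2) and the standard library are available. Lean on these libraries where they do the work, as an engineer would, in place of code of your own. Each camera call takes 0.05 s, during which the arm holds its last target. There are 200 camera calls.

## Working session

There is one attempt and no reset: what is moved stays moved. The work goes in short steps, Python scripts to look and compute and a tool call to move; the robot and the scene stay as the last step left them, time stands still between calls to the robot, and variables do not carry over. Pictures are saved under pics/ and viewed, at most 10 in all, crops included, and the job is handed in when it is done.

Besides the shell and the picture viewer there is one more tool, called in YAML: its name, and indented under it one key for each argument. servo_tool: Moves the arm, as the interface text tells. Its arguments: {"type":"object","properties":{"increments":{"type":"array","items":{"type":"array","items":{"type":"number"}}}},"required":["increments"]}

```bash
mkdir -p pics; cat > h.py <<'E'
import numpy as np, cv2
from scipy.spatial.transform import Rotation as R
from bench import arm
def grab(n):
    s=arm.read_state(); im=arm.get_image(n)
    K=np.array([[im['fx'],0,im['cx']],[0,im['fy'],im['cy']],[0,0,1.]])
    if n=='wrist':
        T=np.eye(4);T[:3,:3]=R.from_quat(s['ee_rot']).as_matrix();T[:3,3]=s['position']
        W=T@np.array(im['hand_eye']); Rw=W[:3,:3].T; t=-Rw@W[:3,3]
    else:
        Rw=cv2.Rodrigues(np.array(im['rvec'],float))[0]; t=np.array(im['tvec'],float).ravel()
    return dict(img=im['color'],K=K,R=Rw,t=t,s=s)
def save(c,name): cv2.imwrite('pics/'+name,cv2.cvtColor(c['img'],cv2.COLOR_RGB2BGR))
def onz(c,px,z):
    d=c['R'].T@np.linalg.inv(c['K'])@np.array([px[0],px[1],1.]); o=-c['R'].T@c['t']
    return o+d*(z-o[2])/d[2]
def proj(c,P):
    P=np.atleast_2d(P); q=(c['R']@P.T).T+c['t']; q=(c['K']@q.T).T; return q[:,:2]/q[:,2:]
def tri(cs,pxs):
    A=[];b=[]
    for c,p in zip(cs,pxs):
        d=c['R'].T@np.linalg.inv(c['K'])@np.array([p[0],p[1],1.]);d/=np.linalg.norm(d);o=-c['R'].T@c['t']
        M=np.eye(3)-np.outer(d,d);A.append(M);b.append(M@o)
    A=np.vstack(A);b=np.hstack(b);x=np.linalg.lstsq(A,b,rcond=None)[0];return x,np.linalg.norm(A@x-b)
E
python3 - <<'E'
from h import *
print(arm.read_state()['ee_rot'],arm.grasp_offset)
C={n:grab(n) for n in('scene','side')}
import pickle;pickle.dump(C,open('c0.pkl','wb'))
save(C['scene'],'scene0.png');save(C['side'],'side0.png')
for n in C:
    print(n,(-C[n]['R'].T@C[n]['t']).round())
    for t in('riser_base','green_spacer','orange_spacer','dropper','lens_post','meter_head'):
        print(t,[(np.round(d['box']),round(d['p'],2)) for d in arm.look_for(n,t)[:4]])
    for t in('base_top','cheek_top','green_top','green_spacer','orange_top','orange_spacer','meter_head','dropper','lens_post'):
        print('pt',t,[(np.round(d['centre'],1),round(d['p'],2)) for d in arm.spot_point(n,t)[:4]])
E
```

```text
[ 9.85674885e-01 -1.68653008e-01 -1.46569146e-04  1.07806564e-03] 18.700000000000003
scene [-236. -533.  744.]
riser_base [(array([156., 198.,  37.,  38.]), 0.96), (array([259., 199.,  44.,  37.]), 0.9)]
green_spacer [(array([195., 202.,  20.,  16.]), 0.64), (array([207., 187.,  18.,  19.]), 0.46)]
orange_spacer [(array([334., 247.,  23.,  21.]), 0.9)]
dropper [(array([241., 164.,  13.,  26.]), 0.78)]
lens_post [(array([334., 189.,  20.,  37.]), 0.52)]
meter_head [(array([245., 243.,  18.,  17.]), 0.71)]
pt base_top [(array([259.5, 204.5]), 0.65), (array([151.5, 198.4]), 0.58)]
pt cheek_top [(array([249.3, 182.5]), 0.87)]
pt green_top [(array([194.4, 201.2]), 0.65), (array([204. , 181.7]), 0.53)]
pt green_spacer [(array([193.5, 206.6]), 0.57), (array([210.2, 189.5]), 0.46)]
pt orange_top [(array([337. , 251.9]), 0.61)]
pt orange_spacer [(array([329. , 244.4]), 0.77)]
pt meter_head [(array([239.7, 246.3]), 0.44)]
pt dropper [(array([242.6, 179.4]), 0.69)]
pt lens_post [(array([330.1, 203.7]), 0.65)]
side [ 430. -716.  740.]
riser_base [(array([258., 208.,  38.,  42.]), 0.97), (array([
[... 275 characters left out ...]
lens_post [(array([338., 254.,  25.,  43.]), 0.64)]
meter_head [(array([193., 243.,  19.,  18.]), 0.62)]
pt base_top [(array([185.7, 156.6]), 0.81), (array([257.5, 210.6]), 0.77)]
pt cheek_top [(array([184.2, 136.4]), 0.97), (array([258.6, 190.2]), 0.56)]
pt green_top [(array([237.9, 165.6]), 0.61), (array([206.3, 173.5]), 0.53)]
pt green_spacer [(array([210.3, 182.2]), 0.78), (array([239.5, 174.2]), 0.6)]
pt orange_top [(array([249.2, 318.8]), 0.67)]
pt orange_spacer [(array([254.7, 304.6]), 0.56)]
pt meter_head [(array([188.4, 245.5]), 0.67)]
pt dropper [(array([282.8, 179.8]), 0.73)]
pt lens_post [(array([333.2, 265.2]), 0.98), (array([257.9, 188.2]), 0.66), (array([252.9, 319.5]), 0.23)]
```

```bash
python3 -c "
import cv2,numpy as np
a=cv2.imread('pics/scene0.png');b=cv2.imread('pics/side0.png')
cv2.imwrite('pics/s0b.png',cv2.resize(a,(800,600)));cv2.imwrite('pics/d0b.png',cv2.resize(b,(800,600)))"
```

```text
(no output)
```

View pics/s0b.png

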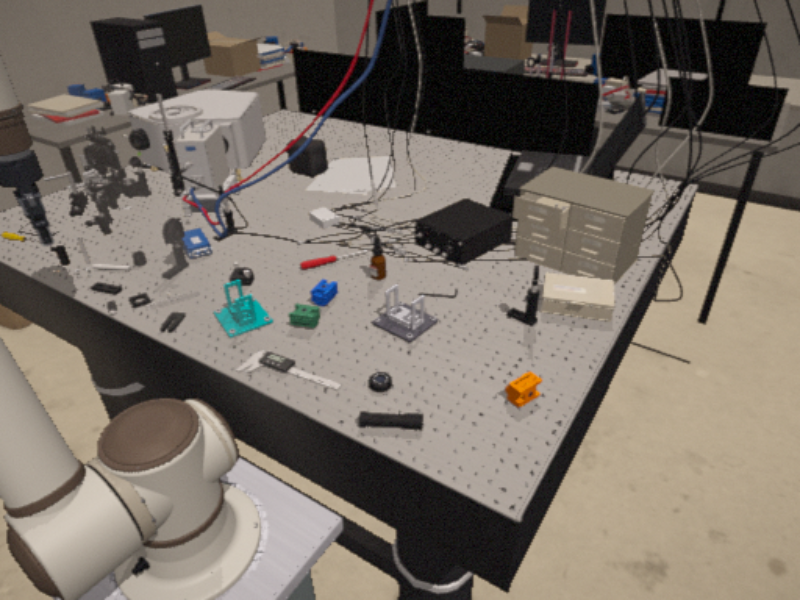

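View pics/d0b.png

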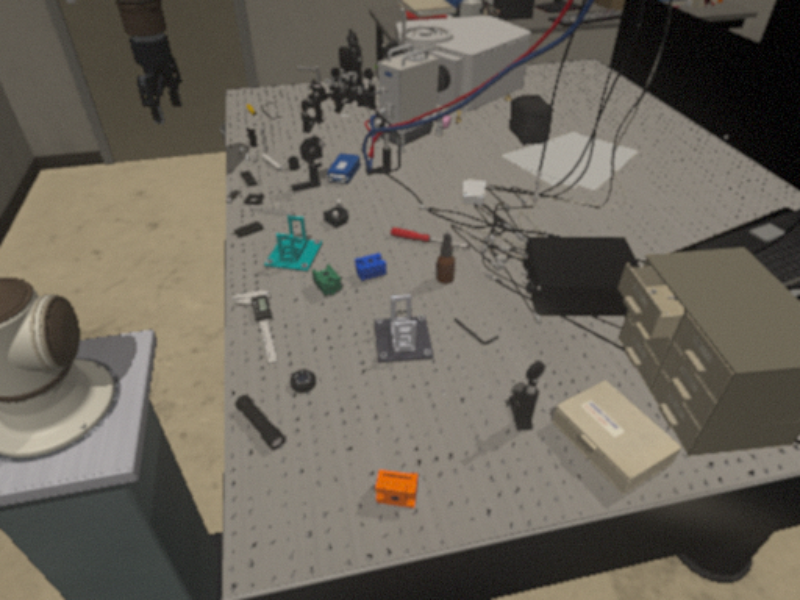

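The scene picture shows the green spacer at (195,202), grey base at (259,203), orange at (334,247), meter at (245,243), and turquoise/blue decoys left and behind. The side picture has green at (208,178), base at (258,210), orange at (253,312), lens at (338,254), dropper at (285,172).

```bash
python3 - <<'E'
from h import *
import pickle;C=pickle.load(open('c0.pkl','rb'));cs=[C['scene'],C['side']]
for n,a,b in [('base_top',(259.5,204.5),(257.5,210.6)),('cheek?',(249.3,182.5),(258.6,190.2)),('green_top',(194.4,201.2),(206.3,173.5)),('green',(193.5,206.6),(210.3,182.2)),('otop',(337,251.9),(249.2,318.8)),('oorg',(329,244.4),(254.7,304.6)),('meter',(239.7,246.3),(188.4,245.5)),('drop',(242.6,179.4),(282.8,179.8)),('lens',(330.1,203.7),(333.2,265.2))]:
    x,r=tri(cs,[a,b]);print(n,x.round(1),round(r,1))
s=arm.read_state();print(s['position'],R.from_quat(s['ee_rot']).as_matrix().round(3))
E
```

```text
base_top [607.5  22.7  14.8] 11.3
cheek? [621.   65.   69.9] 5.3
green_top [483.6 202.   37.8] 10.7
green [495.5 219.8  -5.9] 2.3
otop [ 513.1 -300.4   21.5] 2.3
oorg [ 532.9 -267.7   19. ] 1.9
meter [402.1 -44.5   5.4] 3.2
drop [729.5 175.2  -4.8] 4.3
lens [ 764.  -175.5  -16.3] 4.2
[207.69010645 589.4679089  231.34806092] [[ 0.943 -0.332 -0.   ]
 [-0.332 -0.943  0.   ]
 [-0.    -0.    -1.   ]]
```

servo_tool:
  increments:
    - [1,0,0,-0.06,0,0,0]
    - [1,0.376,0.27,-0.06,0,0,0]
    - [1,0.376,0.27,-0.06,0,0,0]
    - [1,0.376,0.27,-0.06,0,0,0]
    - [1,0.376,0.27,-0.06,0,0,0]
    - [1,0.376,0.27,-0.06,0,0,0]
    - [1,0.376,0.27,-0.06,0,0,0]
    - [1,0.376,0.27,-0.06,0,0,0]
    - [1,0.376,0.27,-0.06,0,0,0]
    - [1,0.376,0.27,-0.06,0,0,0]
    - [1,0.376,0.27,-0.06,0,0,0]
    - [1,0.376,0.27,-0.06,0,0,0]

```text
clock: 3.1
position: [472.1, 210.7, 291.4]
ee_rot: [0.986, -0.168, 0.0, -0.0]
contact_force: [0.7, 0.4, -0.2]
gripper_width: 85.4
grasp_force: 0.0
```

```bash
cat > w.py <<'E'
from h import *
import sys,pickle
def wl(tag,things,pts):
    c=grab('wrist');save(c,tag+'.png');pickle.dump(c,open(tag+'.pkl','wb'))
    s=c['s'];print(round(s['clock'],2),s['position'],'cam',(-c['R'].T@c['t']).round(), 'tool x',R.from_quat(s['ee_rot']).as_matrix()[:,0].round(3))
    for t in things: print(t,[(np.round(d['box']),round(d['p'],2)) for d in arm.look_for('wrist',t)[:4]])
    for t in pts:
        print('pt',t,[(np.round(d['centre'],1),round(d['p'],2)) for d in arm.spot_point('wrist',t)[:4]])
    return c
E
python3 - <<'E'
from w import *
c=wl('w1',['riser_base','green_spacer'],['green_top','green_spacer','base_top','cheek_top'])
im=cv2.cvtColor(c['img'],cv2.COLOR_RGB2BGR);cv2.imwrite('pics/w1b.png',cv2.resize(im,(800,600)))
E
```

```text
3.1 [472.11525649 210.74312606 291.3717352 ] cam [545. 184. 434.] tool x [ 0.944 -0.331 -0.   ]
riser_base [(array([184., 199.,  78.,  64.]), 0.98), (array([363.,  29., 100.,  54.]), 0.63)]
green_spacer [(array([211.,  78.,  48.,  56.]), 0.9), (array([256., 141.,  46.,  43.]), 0.7)]
pt green_top [(array([209.3,  75.8]), 0.96), (array([255.8, 142.2]), 0.73)]
pt green_spacer [(array([213.8,  78.2]), 0.73), (array([252.2, 139.4]), 0.61), (array([354.7,  11.3]), 0.46)]
pt base_top [(array([357.5,   5.2]), 0.85), (array([185.6, 201.4]), 0.8)]
pt cheek_top [(array([148.2, 217.9]), 0.93), (array([422.9, 129.3]), 0.18)]
```

View pics/w1b.png

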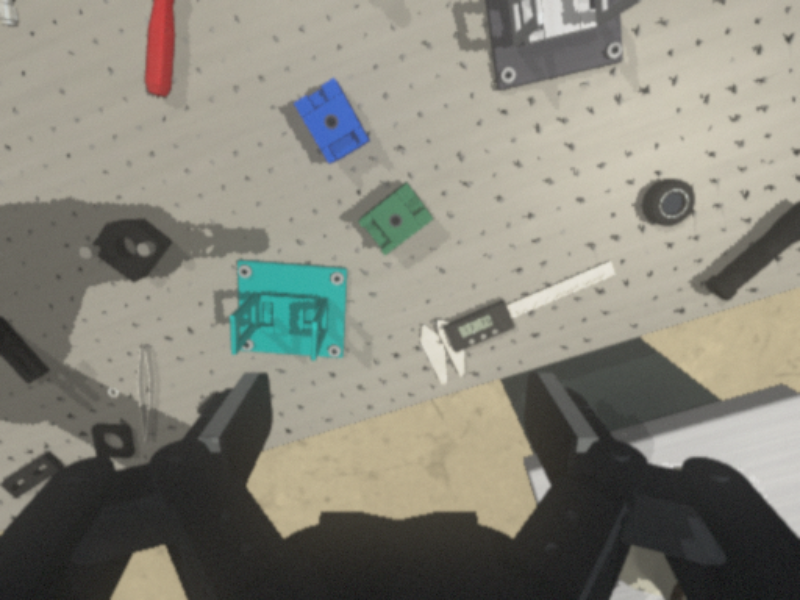

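```bash
python3 - <<'E'
from w import *
c=pickle.load(open('w1.pkl','rb'));print(c['K'][0,0])
print('green top',onz(c,(255.8,142.2),38),'base',onz(c,(357.5,5.2),22))
for p in [(1,)]:
    # green corners as seen in picture (800 scale): top face
    for q in [(358,212),(406,183),(432,213),(386,254)]: print(q,onz(c,np.array(q)*.64,38).round(1))
E
```

```text
280.8921189173598
green top [487.06098693 202.28659186  38.        ] base [607.13999164  22.97064207  22.        ]
(358, 212) [508.  234.6  38. ]
(406, 183) [517.7 185.8  38. ]
(432, 213) [485.3 172.2  38. ]
(386, 254) [463.5 223.8  38. ]
```

servo_tool:
  increments:
    - [1,0.02,0.045,0,0,0,0]
    - [1,0.05,0.08,0,0,0,0]
    - [1,0.05,0.08,0,0,0,0]
    - [1,0.05,0.08,0,0,0,0]

```text
clock: 3.95
position: [493.2, 117.8, 291.3]
ee_rot: [0.986, -0.169, -0.0, -0.0]
contact_force: [-0.5, -0.3, -0.1]
gripper_width: 85.1
grasp_force: 0.0
```

```bash
python3 - <<'E'
from w import *
c=wl('w2',['riser_base','green_spacer'],['green_top','green_spacer','base_top','cheek_top'])
im=cv2.cvtColor(c['img'],cv2.COLOR_RGB2BGR);cv2.imwrite('pics/w2b.png',cv2.resize(im[0:240,140:460],(800,600),interpolation=cv2.INTER_CUBIC))
E
```

```text
3.95 [493.17040845 117.84432694 291.29042555] cam [566.  91. 434.] tool x [ 0.943 -0.333 -0.   ]
riser_base [(array([134., 228.,  82.,  60.]), 0.72), (array([292.,  47.,  90.,  93.]), 0.57)]
green_spacer [(array([202., 175.,  46.,  43.]), 0.92), (array([154., 117.,  48.,  52.]), 0.56), (array([293.,  49.,  87.,  92.]), 0.52)]
pt green_top [(array([199.7, 177.8]), 0.9), (array([150.9, 116.4]), 0.75)]
pt green_spacer [(array([159.8, 116.3]), 0.97), (array([201.5, 171.6]), 0.85)]
pt base_top [(array([138.5, 229.4]), 0.84), (array([292.1,  48.3]), 0.61)]
pt cheek_top [(array([ 95.7, 248.9]), 0.62), (array([267.8,  48.7]), 0.6)]
```

View pics/w2b.png

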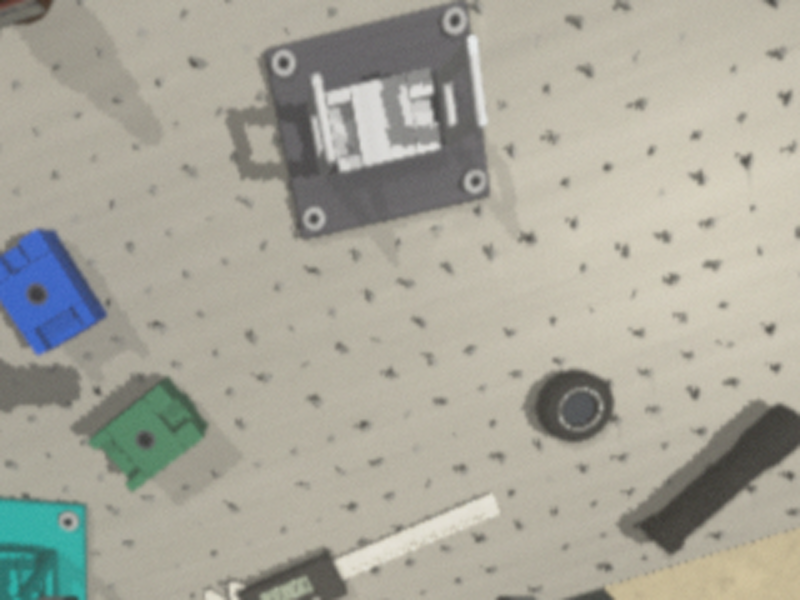

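The crop shows the base (screws at crop (284,63),(454,20),(475,181),(314,219)), block between cheeks with the +y cheek at left, green at (148,438) with notches at its lower-left and upper-right ends.

```bash
python3 - <<'E'
from w import *
c=pickle.load(open('w2.pkl','rb'))
f=lambda q:np.array(q)/2.5+[140,0]
S=np.array([onz(c,f(q),12) for q in [(284,63),(454,20),(475,181),(314,219)]]);print(S.round(1),S.mean(0),[np.linalg.norm(S[i]-S[(i+1)%4]).round(1) for i in range(4)])
B=np.array([onz(c,f(q),8) for q in [(264,50),(468,0),(490,193),(300,238)]]);print(B.round(1),B.mean(0))
for a,b in((0,1),(3,2)): d=S[a]-S[b];print('base y axis yaw-90 deg',np.degrees(np.arctan2(-d[0],d[1])))
for a,b in((0,3),(1,2)): d=S[a]-S[b];print('x axis yaw',np.degrees(np.arctan2(d[1],d[0])))
G=np.array([onz(c,f(q),38) for q in [(90,438),(165,378),(207,430),(133,490)]]);print(G.round(1),G.mean(0),[np.linalg.norm(G[i]-G[(i+1)%4]).round(1) for i in range(4)])
for a,b in((0,1),(3,2)): d=G[a]-G[b];print('green long yaw-90',np.degrees(np.arctan2(-d[0],d[1])))
print(onz(c,(199.7,177.8),38), onz(c,f((147,438)),38), 'meter',onz(c,f((575,405)),8))
c1=pickle.load(open('w1.pkl','rb'))
print('tri',tri([c,c1],[(199.7,177.8),(255.8,142.2)]),tri([c,c1],[f((145,439)),np.array((395,220))*.64]))
E
```

```text
[[652.4  61.9  12. ]
 [641.7 -28.9  12. ]
 [561.9 -19.4  12. ]
 [572.7  71.9  12. ]] [607.19606564  21.36141894  12.        ] [np.float64(91.4), np.float64(80.4), np.float64(91.9), np.float64(80.3)]
[[662.6  69.7   8. ]
 [648.9 -39.4   8. ]
 [552.9 -26.8   8. ]
 [565.7  82.7   8. ]] [607.52010457  21.50700677   8.        ]
base y axis yaw-90 deg -6.70790666772239
base y axis yaw-90 deg -6.765792054159952
x axis yaw -7.172262872116506
x axis yaw -6.824543743729425
[[501.3 235.3  38. ]
 [519.5 180.5  38. ]
 [483.1 169.   38. ]
 [463.2 224.3  38. ]] [491.76380021 202.28111863  38.        ] [np.float64(57.8), np.float64(38.2), np.float64(58.8), np.float64(39.6)]
green long yaw-90 18.4002086943071
green long yaw-90 19.78339906626699
[486.12812591 204.1689904   38.        ] [490.21334826 203.87989118  38.        ] meter [416.10970555 -46.13239919   8.        ]
tri (array([488.03257568, 201.85511943,  46.26150892]), np.float64(0.3398975317253978)) (array([489.938969  , 205.66904784,  36.55337571]), np.float64(0.2499486627392569))
```

```bash
cat >> h.py <<'E'
def inc(P,yaw,s=None):
    """tool-frame increment to reach TCP P, tool down, tool-x world yaw (deg)"""
    s=s or arm.read_state();M=R.from_quat(s['ee_rot']).as_matrix()
    y=np.radians(yaw);X=np.array([np.cos(y),np.sin(y),0]);Z=np.array([0,0,-1.]);G=np.c_[X,np.cross(Z,X),Z]
    return ((M.T@(np.array(P)-s['position']))/1000).round(4),np.degrees(R.from_matrix(M.T@G).as_rotvec()).round(2)
E
python3 - <<'E'
from h import *
print(arm.read_state()['joints'].round(3) if hasattr(arm.read_state()['joints'],'round') else arm.read_state()['joints'])
print(inc((465,277,160),-71))
E
```

```text
[ 0.556  0.142 -0.173 -0.    -1.256  0.677]
(array([-0.079 , -0.1404,  0.1313]), array([ 0.  ,  0.  , 51.65]))
```

servo_tool:
  increments:
    - [1,-0.03,-0.05,0.02,0,0,10]
    - [1,-0.079,-0.14,0.131,0,0,20]
    - [1,-0.079,-0.14,0.131,0,0,30]
    - [1,-0.079,-0.14,0.131,0,0,40]
    - [1,-0.079,-0.14,0.131,0,0,50]
    - [1,-0.079,-0.14,0.131,0,0,51.6]
    - [1,-0.079,-0.14,0.131,0,0,51.6]

```text
clock: 5.18
position: [465.3, 276.2, 160.7]
ee_rot: [0.815, -0.58, 0.0, -0.0]
contact_force: [0.5, 0.5, -0.2]
gripper_width: 85.4
grasp_force: 0.0
```

```bash
python3 - <<'E'
from w import *
c=wl('w3',['green_spacer'],['green_top'])
im=cv2.cvtColor(c['img'],cv2.COLOR_RGB2BGR);cv2.imwrite('pics/w3b.png',cv2.resize(im,(800,600),interpolation=cv2.INTER_CUBIC))
h=cv2.cvtColor(c['img'],cv2.COLOR_RGB2HSV)
m=cv2.inRange(h,(55,70,30),(83,255,255));m=cv2.morphologyEx(m,cv2.MORPH_OPEN,np.ones((3,3)))
cn=max(cv2.findContours(m,0,1)[0],key=cv2.contourArea);r=cv2.minAreaRect(cn);print(r,cv2.contourArea(cn))
B=np.array([onz(c,q,38) for q in cv2.boxPoints(r)]);print(B.round(1),B.mean(0),[np.linalg.norm(B[i]-B[(i+1)%4]).round(1) for i in range(4)])
for i in (0,1): d=B[i]-B[i+1];print(np.degrees(np.arctan2(d[1],d[0])))
E
```

```text
5.17 [465.30778156 276.20667404 160.68454509] cam [490. 202. 304.] tool x [ 0.327 -0.945 -0.   ]
green_spacer [(array([148.,  92.,  72.,  60.]), 0.96), (array([256., 101.,  49.,  64.]), 0.69)]
pt green_top [(array([139.8,  95. ]), 0.82), (array([253.3, 100.3]), 0.57)]
((253.5, 100.0), (62.0, 43.0), 90.0) 2480.0
[[516.5 186.1  38. ]
 [481.  173.7  38. ]
 [462.2 224.   38. ]
 [500.2 237.2  38. ]] [489.97988048 205.24688383  38.        ] [np.float64(37.7), np.float64(53.6), np.float64(40.2), np.float64(53.6)]
19.192487152635273
-69.52987590003181
```

View pics/w3b.png

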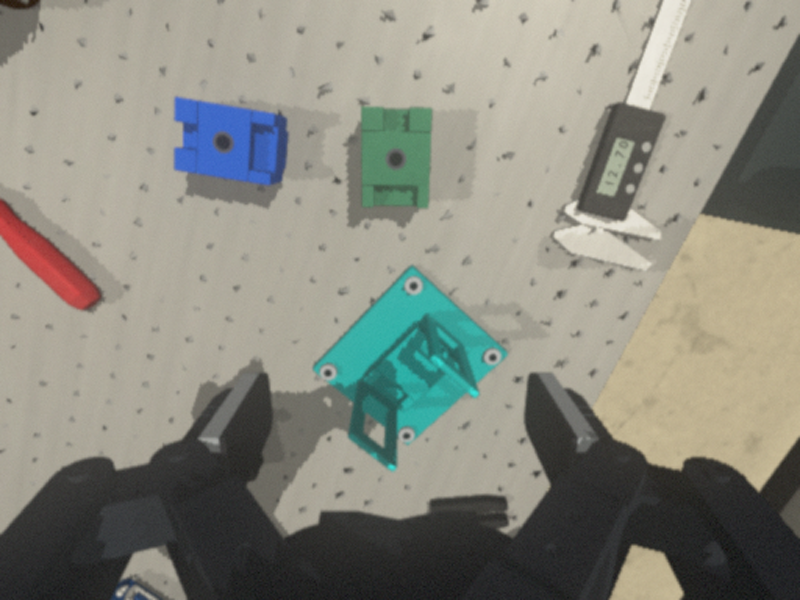

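The close view shows green's top at (395,158) with the wide notch at the bottom (world +y side), so no half turn is needed; yaw ≈19°. Blue is close by, so I approach with fingers partly closed.

servo_tool:
  increments:
    - [0.7,0.04,0,0.02,0,0,0]
    - [0.7,0.0756,0,0.06,0,0,0]
    - [0.7,0.0756,0,0.09,0,0,0]
    - [0.7,0.0756,0,0.12,0,0,0]
    - [0.7,0.0756,0,0.145,0,0,0]
    - [0.7,0.0756,0,0.155,0,0,0]
    - [0.7,0.0756,0,0.155,0,0,0]

```text
clock: 6.2
position: [489.9, 204.5, 5.3]
ee_rot: [0.814, -0.581, 0.0, 0.0]
contact_force: [0.1, -0.5, -0.5]
gripper_width: 59.8
grasp_force: 0.0
```

servo_tool:
  increments:
    - [0.3,0,0,0,0,0,0]
    - [0.3,0,0,0,0,0,0]
    - [0.3,0,0,0,0,0,0]
    - [0.3,0,0,0,0,0,0]
    - [0.3,0,0,0,0,0,0]

```text
clock: 6.82
position: [490.7, 205.3, 6.7]
ee_rot: [0.814, -0.581, 0.001, -0.001]
contact_force: [-0.4, -0.1, 6.1]
gripper_width: 39.2
grasp_force: 60.9
```

servo_tool:
  increments:
    - [0.3,0,0,-0.04,0,0,0]
    - [0.3,0,0,-0.1,0,0,0]
    - [0.3,0,0,-0.155,0,0,0]
    - [0.3,0.05,-0.03,-0.155,0,0,8]
    - [0.3,0.09,-0.055,-0.155,0,0,17]
    - [0.3,0.13,-0.077,-0.155,0,0,25.9]
    - [0.3,0.1423,-0.0841,-0.155,0,0,25.9]
    - [0.3,0.1423,-0.0841,-0.155,0,0,25.9]
    - [0.3,0.1423,-0.0841,-0.155,0,0,25.9]

```text
clock: 7.95
position: [614.5, 98.1, 160.0]
ee_rot: [-0.664, 0.748, 0.0, -0.0]
contact_force: [-1.1, 0.4, -1.3]
gripper_width: 39.4
grasp_force: 61.2
```

```bash
python3 - <<'E'
from w import *
c=wl('w4',['riser_base','green_spacer'],['base_top','green_top','cheek_top'])
print(c['s']['gripper_width'])
im=cv2.cvtColor(c['img'],cv2.COLOR_RGB2BGR);cv2.imwrite('pics/w4b.png',cv2.resize(im[20:380,100:420],(711,800)[:1]+(600,)) if 0 else cv2.resize(im,(800,600),interpolation=cv2.INTER_CUBIC))
E
```

```text
7.95 [614.48739709  98.10647776 160.0255831 ] cam [605.  20. 303.] tool x [-0.119 -0.993  0.   ]
riser_base [(array([412., 327., 106.,  64.]), 0.88), (array([254.,  96., 104., 111.]), 0.72)]
green_spacer [(array([256., 261.,  92., 128.]), 0.89)]
pt base_top [(array([252.5, 102.2]), 0.98), (array([250.7, 148.2]), 0.2)]
pt green_top [(array([258.6, 278.8]), 0.94)]
pt cheek_top [(array([250.3, 147.3]), 0.8), (array([254.6, 100.2]), 0.72)]
39.37087021633711
```

View pics/w4b.png

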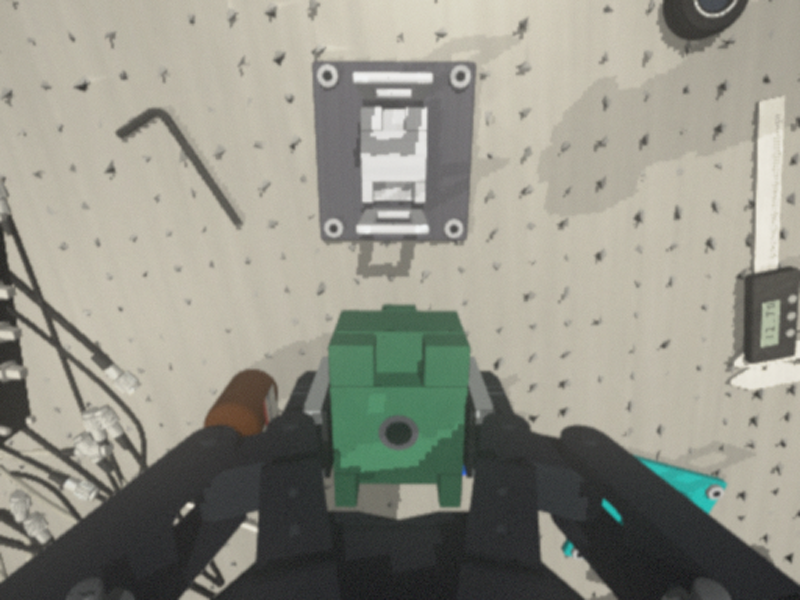

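The picture shows the green held level with its narrow notch away (−y), hole at (398,432); the base's wide notch faces the camera bottom (+y), screws at (327,76),(460,76),(453,229),(333,229). Orientations match.

```bash
python3 - <<'E'
from w import *
c=pickle.load(open('w4.pkl','rb'));k=.64
f=lambda q:np.array(q)*k
S=np.array([onz(c,f(q),12) for q in [(327,76),(460,76),(453,229),(333,229)]]);print(S.round(1),S.mean(0),[np.linalg.norm(S[i]-S[(i+1)%4]).round(1) for i in range(4)])
for a,b in((3,0),(2,1)): d=S[a]-S[b];print('y axis',np.degrees(np.arctan2(-d[0],d[1])))
for a,b in((0,1),(3,2)): d=S[a]-S[b];print('x axis',np.degrees(np.arctan2(d[1],d[0])))
B=np.array([onz(c,f(q),8) for q in [(314,62),(476,63),(468,242),(322,242)]]);print(B.mean(0))
B=np.array([onz(c,f(q),22) for q in [(360,103),(428,103),(427,205),(362,203)]]);print(B.mean(0),B.round(1))
print('hole',onz(c,f((398,432)),191.3))
c2=pickle.load(open('w2.pkl','rb'));g=lambda q:np.array(q)/2.5+[140,0]
X=np.array([tri([c,c2],[f(a),g(b)])[0] for a,b in zip([(327,76),(460,76),(453,229),(333,229)],[(454,20),(475,181),(314,219),(284,63)])]);print(X.round(1),X.mean(0))
G=np.array([onz(c,f(q),191.3) for q in [(330,345),(468,345),(462,483),(335,483)]]);print('gr',G.round(1))
print(c['s']['position'],c['s']['ee_rot'])
E
```

```text
[[641.6 -28.2  12. ]
 [562.1 -18.8  12. ]
 [573.6  72.9  12. ]
 [653.   63.5  12. ]] [607.5627045   22.34612364  12.        ] [np.float64(80.0), np.float64(92.4), np.float64(79.9), np.float64(92.4)]
y axis -7.073139062558179
y axis -7.15261699658413
x axis -6.7365132474458305
x axis -6.743537814611025
[606.55965399  23.25169206   8.        ]
[606.7496308   21.64423688  22.        ] [[623.3 -10.   22. ]
 [583.4  -5.3  22. ]
 [589.8  53.9  22. ]
 [630.4  47.9  22. ]]
hole [613.72678541  98.73895098 191.3       ]
[[640.8 -27.3  17.7]
 [562.1 -18.8  13.3]
 [573.3  72.3  13.8]
 [651.4  62.4  18.8]] [606.88998332  22.13399615  15.8913763 ]
gr [[629.2  68.4 191.3]
 [591.1  72.9 191.3]
 [596.2 119.5 191.3]
 [635.3 114.8 191.3]]
[614.48739709  98.10647776 160.0255831 ] [-6.63727926e-01  7.47973842e-01  4.23268155e-04 -4.39449516e-04]
```

servo_tool:
  increments:
    - [0.3,0.04,-0.0015,0,0,0,0]
    - [0.3,0.0769,-0.0027,0,0,0,0]
    - [0.3,0.0769,-0.0027,0,0,0,0]
    - [0.3,0.0769,-0.0027,0.04,0,0,0]
    - [0.3,0.0769,-0.0027,0.08,0,0,0]
    - [0.3,0.0769,-0.0027,0.11,0,0,0]
    - [0.3,0.0769,-0.0027,0.126,0,0,0]
    - [0.3,0.0769,-0.0027,0.128,0,0,0]
    - [0.3,0.0769,-0.0027,0.128,0,0,0]

```text
clock: 9.38
position: [610.0, 21.2, 33.5]
ee_rot: [-0.663, 0.748, -0.001, 0.001]
contact_force: [0.3, -0.9, -2.1]
gripper_width: 39.0
grasp_force: 61.3
```

servo_tool:
  increments:
    - [0.3,0,0,0.003,0,0,0]
    - [0.3,0,0,0.005,0,0,0]
    - [0.3,0,0,0.007,0,0,0]
    - [0.3,0,0,0.007,0,0,0]

```text
clock: 9.88
position: [608.9, 20.7, 25.2]
ee_rot: [-0.663, 0.748, 0.0, -0.0]
contact_force: [0.6, -0.8, -1.7]
gripper_width: 39.1
grasp_force: 61.3
```

servo_tool:
  increments:
    - [0.3,0,0,0.002,0,0,0]
    - [0.3,0,0,0.004,0,0,0]
    - [0.3,0,0,0.006,0,0,0]
    - [0.3,0,0,0.006,0,0,0]

```text
clock: 10.38
position: [608.9, 20.7, 20.7]
ee_rot: [-0.663, 0.748, -0.0, -0.0]
contact_force: [-3.4, 0.5, 6.6]
gripper_width: 39.2
grasp_force: 63.1
```

Seated at the expected height (20.7) with contact. Release and withdraw.

servo_tool:
  increments:
    - [0.8,0,0,0,0,0,0]
    - [0.8,0,0,0,0,0,0]
    - [0.8,0,0,0,0,0,0]
    - [0.8,0,0,-0.03,0,0,0]
    - [0.8,0,0,-0.09,0,0,0]
    - [0.8,0,0,-0.15,0,0,0]
    - [0.8,-0.05,0,-0.18,0,0,0]
    - [0.8,-0.0766,0.0,-0.18,0,0,0]
    - [0.8,-0.0766,0.0,-0.18,0,0,0]
    - [0.8,-0.0766,0.0,-0.18,0,0,0]

```text
clock: 11.62
position: [617.8, 96.4, 198.7]
ee_rot: [-0.663, 0.748, 0.0, -0.001]
contact_force: [-0.5, 0.3, -0.3]
gripper_width: 68.6
grasp_force: 0.0
```

```bash
python3 - <<'E'
from w import *
c=wl('w5',['riser_base','green_spacer'],['green_top','cheek_top'])
im=cv2.cvtColor(c['img'],cv2.COLOR_RGB2BGR);cv2.imwrite('pics/w5b.png',cv2.resize(im[10:202,128:384],(800,600),interpolation=cv2.INTER_CUBIC))
E
```

```text
11.62 [617.83284556  96.36630545 198.65894553] cam [608.  18. 342.] tool x [-0.12  -0.993  0.001]
riser_base [(array([258.,  99.,  92., 102.]), 0.89), (array([412., 325.,  75., 105.]), 0.84)]
green_spacer [(array([255., 100.,  42.,  55.]), 0.81), (array([289., 266.,  50.,  50.]), 0.59)]
pt green_top [(array([291.5, 268.8]), 0.86), (array([254.8,  98.4]), 0.85)]
pt cheek_top [(array([415.1, 374.2]), 0.93), (array([253. , 140.7]), 0.6)]
```

View pics/w5b.png

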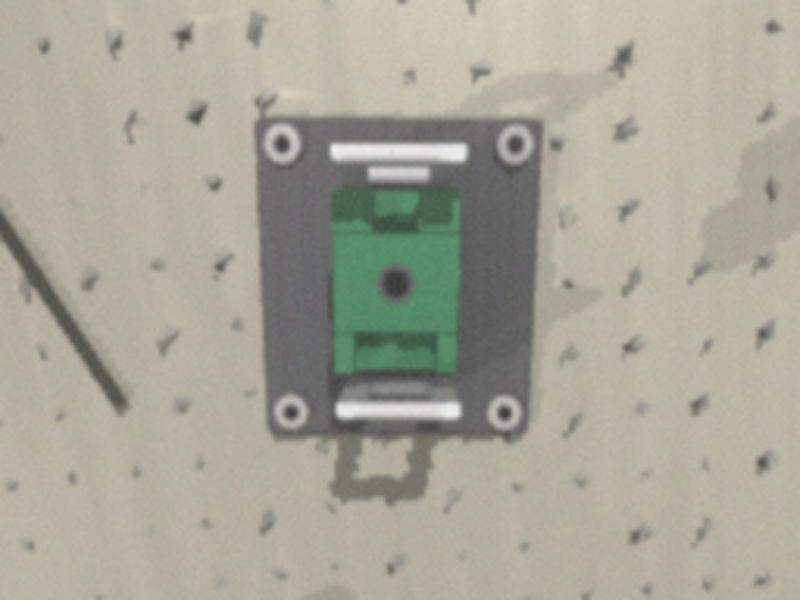

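Green is seated: level, centred between cheeks, hole at crop (396,284), notches the same way round as before. On to the orange.

servo_tool:
  increments:
    - [0.8,0.05,0.007,-0.02,0,0,0]
    - [0.8,0.11,0.015,-0.04,0,0,0]
    - [0.8,0.17,0.024,-0.04,0,0,0]
    - [0.8,0.23,0.032,-0.04,0,0,0]
    - [0.8,0.23,0.032,-0.04,0,0,0]
    - [0.8,0.23,0.032,-0.04,0,0,0]
    - [0.8,0.23,0.032,-0.04,0,0,0]

```text
clock: 12.75
position: [559.2, -126.8, 239.2]
ee_rot: [-0.664, 0.748, 0.0, 0.0]
contact_force: [-0.3, -0.9, 0.2]
gripper_width: 68.2
grasp_force: 0.0
```

```bash
python3 - <<'E'
from w import *
c=wl('w6',['orange_spacer'],['orange_top','orange_spacer']);print(c['s']['joints'])
E
```

```text
12.75 [ 559.16278912 -126.77286011  239.19515618] cam [ 549. -205.  382.] tool x [-0.119 -0.993 -0.   ]
orange_spacer [(array([267.,  24.,  63.,  49.]), 0.97), (array([234., 267.,  69.,  86.]), 0.21)]
pt orange_top [(array([269.3,   4. ]), 0.68)]
pt orange_spacer [(array([260.4,  37.2]), 0.86)]
[ 5.94492035e-02  2.91542304e-01 -1.09731821e-01 -1.05410550e-04
 -1.16956776e+00 -1.78657489e-01]
```

servo_tool:
  increments:
    - [1,0.05,0.007,0.02,0,0,0]
    - [1,0.08,0.01,0.04,0,0,0]
    - [1,0.08,0.01,0.04,0,0,0]
    - [1,0.08,0.01,0.04,0,0,0]

```text
clock: 13.45
position: [539.9, -205.5, 199.8]
ee_rot: [-0.663, 0.748, -0.0, 0.0]
contact_force: [-0.9, 0.5, 0.6]
gripper_width: 85.2
grasp_force: 0.0
```

```bash
python3 - <<'E'
from w import *
c=wl('w7',['orange_spacer'],['orange_top','orange_spacer']);print(c['s']['joints'])
a=pickle.load(open('w6.pkl','rb'))
o=cv2.cvtColor(np.hstack([a['img'][:,90:410],c['img'][:,90:410]]),cv2.COLOR_RGB2BGR);cv2.imwrite('pics/w67.png',cv2.resize(o[:300],(800,375),interpolation=cv2.INTER_CUBIC))
E
```

```text
13.45 [ 539.90467503 -205.48124103  199.78689198] cam [ 530. -284.  343.] tool x [-0.12  -0.993  0.   ]
orange_spacer [(array([259.,  94.,  62.,  50.]), 0.88), (array([228., 310.,  69.,  50.]), 0.46)]
pt orange_top [(array([263.4,  75.2]), 0.82)]
pt orange_spacer [(array([253.2, 113.9]), 0.88)]
[-8.32425866e-02  3.28597329e-01 -1.59579067e-01  2.98934861e-04
 -1.08172540e+00 -3.68114807e-02]
```

View pics/w67.png

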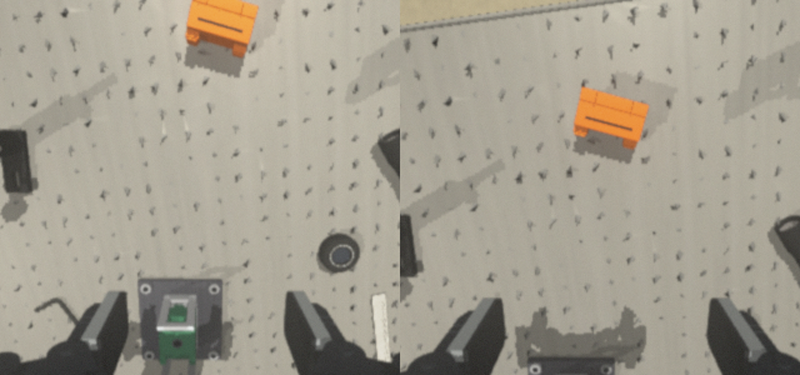

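The orange (right pane, around (611,115)) lies with its two lugs toward image bottom (+y), top face about a 56×30 rectangle, tilted ~12° in the image.

```bash
python3 - <<'E'
from w import *
c=pickle.load(open('w7.pkl','rb'));a=pickle.load(open('w6.pkl','rb'))
print('top',tri([a,c],[(269.3,4),(263.4,75.2)]),'org',tri([a,c],[(260.4,37.2),(253.2,113.9)]))
hsv=cv2.cvtColor(c['img'],cv2.COLOR_RGB2HSV)
m=cv2.inRange(hsv,(5,150,120),(20,255,255))
n,l,st,ce=cv2.connectedComponentsWithStats(m);i=1+np.argmax(st[1:,4]);m=(l==i).astype(np.uint8)
print(st[i])
# corners of body from pic
f=lambda q:np.array([(q[0]-400)/1.25+90,q[1]/1.25])
# brightness inside mask: top face is brightest
V=hsv[...,2]
x,y,w,h=st[i][:4]
for r in range(y-1,y+h+1): print(r,' '.join('%3d'%(V[r,k] if m[r,k] else 0) for k in range(x,x+w,2)))
E
```

```text
top (array([ 518.65593843, -306.20207686,    2.21636093]), np.float64(1.7349224529434735)) org (array([ 534.45850431, -267.1330248 ,   33.28011924]), np.float64(1.3017378624260947))
[ 229   70   60   48 1728]
69   0   0   0   0   0   0   0   0   0   0   0   0   0   0   0   0   0   0   0   0   0   0   0   0   0   0   0   0   0   0
70   0   0   0   0 220   0   0   0   0   0   0   0   0   0   0   0   0   0   0   0   0   0   0   0   0   0   0   0   0   0
71   0   0   0   0 234 232   0   0   0   0   0   0   0   0   0   0   0   0   0   0   0   0   0   0   0   0   0   0   0   0
72   0   0   0 227 236 236 235 232   0   0   0   0   0   0   0   0   0   0   0   0   0   0   0   0   0   0   0   0   0   0
73   0   0   0 228 236 236 236 236 234 226   0   0   0   0   0   0   0   0   0   0   0   0   0   0   0   0   0   0   0   0
74   0   0   0 229 236 236 236 235 236 221 233 229   0   0   0   0   0   0   0   0   0   0   0   0   0   0   0   0   0   0
75   0   0   0 232 237 236 236 236 236 217 236 236 234 227   0   0   0   0   0   0   0   0   0   0   0   0   0   0   0   0
76   0   0   0 235 236 236 236
[... 4577 characters left out ...]
   0   0   0   0   0   0   0   0   0   0 166 173 177 175 177   0   0   0   0   0
114   0   0   0   0   0   0   0   0   0   0   0   0   0   0   0   0   0   0   0   0 166 173 174 173 173   0   0   0   0   0
115   0   0   0   0   0   0   0   0   0   0   0   0   0   0   0   0   0   0   0   0 158 168 172 174 175   0   0   0   0   0
116   0   0   0   0   0   0   0   0   0   0   0   0   0   0   0   0   0   0   0   0 157 160 170 167 172   0   0   0   0   0
117   0   0   0   0   0   0   0   0   0   0   0   0   0   0   0   0   0   0   0   0   0 162 167 156   0   0   0   0   0   0
118   0   0   0   0   0   0   0   0   0   0   0   0   0   0   0   0   0   0   0   0   0   0   0   0   0   0   0   0   0   0
```

```bash
python3 - <<'E'
from w import *
c=pickle.load(open('w7.pkl','rb'))
B=np.array([onz(c,q,40) for q in [(236.3,70),(288,83.5),(281.5,111.7),(230.3,99)]]);print(B.round(1),B.mean(0),[np.linalg.norm(B[i]-B[(i+1)%4]).round(1) for i in range(4)])
for a,b in((0,1),(3,2)): d=B[a]-B[b];print('y dir yaw',np.degrees(np.arctan2(d[1],d[0])))
for a,b in((0,3),(1,2)): d=B[a]-B[b];print('z dir yaw',np.degrees(np.arctan2(d[1],d[0])))
E
```

```text
[[ 545.2 -311.5   40. ]
 [ 494.9 -292.8   40. ]
 [ 503.9 -266.    40. ]
 [ 555.1 -284.8   40. ]] [ 524.77163733 -288.78802102   40.        ] [np.float64(53.6), np.float64(28.2), np.float64(54.5), np.float64(28.5)]
y dir yaw -20.453275792557616
y dir yaw -20.1786458870097
z dir yaw -110.43945292049196
z dir yaw -108.58659420265852
```

```bash
cat >> h.py <<'E'
def inct(P,yaw,tilt,s=None):
    s=s or arm.read_state();M=R.from_quat(s['ee_rot']).as_matrix()
    y=np.radians(yaw);X=np.array([np.cos(y),np.sin(y),0]);Z=np.array([0,0,-1.])
    G=np.c_[X,np.cross(Z,X),Z]@R.from_euler('y',tilt,degrees=True).as_matrix()
    return ((M.T@(np.array(P)-s['position']))/1000).round(4),np.degrees(R.from_matrix(M.T@G).as_rotvec()).round(2)
E
python3 - <<'E'
from h import *
print(inct((517.1,-309.8,75.8),-110.2,-25))
E
```

```text
(array([0.1067, 0.0104, 0.1243]), array([  2.83, -24.87,  13.18]))
```

servo_tool:
  increments:
    - [1,0.05,0.005,0.03,0.9,-8.2,4.4]
    - [1,0.1067,0.0104,0.06,1.9,-16.5,8.8]
    - [1,0.1067,0.0104,0.1,2.83,-24.87,13.2]
    - [1,0.1067,0.0104,0.1243,2.83,-24.87,13.2]
    - [1,0.1067,0.0104,0.1243,2.83,-24.87,13.2]
    - [1,0.1067,0.0104,0.1243,2.83,-24.87,13.2]

```text
clock: 14.4
position: [517.2, -310.4, 76.5]
ee_rot: [-0.559, 0.801, 0.123, 0.177]
contact_force: [0.5, -0.2, 1.1]
gripper_width: 85.3
grasp_force: 0.0
```

```bash
python3 - <<'E'
from w import *
s=arm.read_state();print(np.round(s['joints'],3));print(inct((528.8,-278,3.3),-110.2,-25))
c=wl('w8',['orange_spacer'],[])
hsv=cv2.cvtColor(c['img'],cv2.COLOR_RGB2HSV);m=cv2.inRange(hsv,(5,150,120),(20,255,255))
n,l,st,ce=cv2.connectedComponentsWithStats(m);i=1+np.argmax(st[1:,4]);print(st[i])
# predicted corners
y=np.radians(-20.2);Y=np.array([np.cos(y),np.sin(y),0]);Z=np.array([np.sin(y),-np.cos(y),0]);C0=np.array([524.8,-288.8,40])
print(proj(c,[C0+a*28*Y+b*15*Z for a,b in((1,1),(-1,1),(-1,-1),(1,-1))]).round(1))
im=cv2.cvtColor(c['img'],cv2.COLOR_RGB2BGR);cv2.imwrite('pics/w8.png',cv2.resize(im,(800,600),interpolation=cv2.INTER_CUBIC))
ys,xs=np.where(l==i)
for r in range(st[i][1],st[i][1]+st[i][3],3): k=xs[ys==r];print(r,k.min(),k.max(),end=' | ')
E
```

```text
[-0.511  0.573  0.006 -0.479 -1.124  0.395]
(array([-0.0004,  0.0004,  0.0809]), array([-0.04, -0.09,  0.02]))
14.4 [ 517.18976076 -310.4175203    76.49782798] cam [ 471. -434.  173.] tool x [-0.313 -0.851 -0.421]
orange_spacer [(array([254., 201.,  83.,  70.]), 0.6)]
[ 214  170   80   63 4329]
[[213.4 204.9]
 [294.9 205.1]
 [291.  232.4]
 [217.2 232.2]]
170 221 249 | 173 220 286 | 176 219 289 | 179 220 290 | 182 220 290 | 185 220 289 | 188 220 289 | 191 219 288 | 194 219 291 | 197 219 292 | 200 216 292 | 203 215 292 | 206 214 293 | 209 215 293 | 212 215 293 | 215 216 292 | 218 216 292 | 221 216 291 | 224 217 291 | 227 217 290 | 230 218 290 |
```

Predicted corners match within 1 px. Descend and grip.

servo_tool:
  increments:
    - [1,0,0,0.04,0,0,0]
    - [1,0,0,0.065,0,0,0]
    - [1,0,0,0.081,0,0,0]
    - [1,0,0,0.081,0,0,0]
    - [1,0,0,0.081,0,0,0]
    - [0.5,0,0,0.081,0,0,0]
    - [0.5,0,0,0.081,0,0,0]
    - [0.5,0,0,0.081,0,0,0]
    - [0.5,0,0,0.081,0,0,0]
    - [0.5,0,0,0.081,0,0,0]

```text
clock: 15.75
position: [528.5, -279.3, 2.6]
ee_rot: [-0.558, 0.801, 0.123, 0.177]
contact_force: [-0.5, -2.0, 5.4]
gripper_width: 55.2
grasp_force: 64.0
```

```bash
python3 - <<'E'
from h import *
s=arm.read_state();M=R.from_quat(s['ee_rot']).as_matrix();p=np.array(s['position'])
y=np.radians(-20.2);Y=np.array([np.cos(y),np.sin(y),0]);Z=np.array([np.sin(y),-np.cos(y),0]);X=np.cross(Y,Z)
S=np.c_[X,Y,Z];O=np.array([524.8,-288.8,20])-23*Z
Srel=M.T@S;Orel=M.T@(O-p);np.savez('rel.npz',S=Srel,O=Orel);print('X',X,'rel',Orel.round(1))
def goal(O,yaw): # upright spacer at O with tool x heading yaw
    yy=np.radians(yaw);Xh=np.array([np.cos(yy),np.sin(yy),0]);Sg=np.c_[Xh,np.cross([0,0,1],Xh),[0,0,1]]
    Mg=Sg@Srel.T;return Mg,np.array(O)-Mg@Orel
for On in ((530,-285,80),(530,-285,0)):
    Mg,pg=goal(On,-95);print(pg.round(1),Mg[:,2].round(3),'inc',(M.T@(pg-p)/1000).round(4),np.degrees(R.from_matrix(M.T@Mg).as_rotvec()).round(2))
print('up in tool',(M.T@[0,0,1]).round(3))
E
```

```text
X [ 0. -0. -1.] rel [-19.    0.2 -10.3]
[ 528.7 -302.3   92.8] [-0.078 -0.904 -0.421] inc [-0.0185 -0.0082 -0.0909] [  5.91  89.39 -15.97]
[ 528.7 -302.3   12.8] [-0.078 -0.904 -0.421] inc [ 0.0152 -0.0082 -0.0183] [  5.91  89.39 -15.97]
up in tool [-0.421 -0.001 -0.907]
```

servo_tool:
  increments:
    - [0.5,-0.02,0,-0.044,0,0,0]
    - [0.5,-0.042,0,-0.091,0,0,0]
    - [0.5,-0.042,0,-0.1,0.66,9.93,-1.77]
    - [0.5,-0.042,0,-0.1,1.31,19.9,-3.55]
    - [0.5,-0.04,-0.002,-0.1,1.97,29.8,-5.3]
    - [0.5,-0.036,-0.003,-0.1,2.63,39.7,-7.1]
    - [0.5,-0.032,-0.005,-0.1,3.28,49.7,-8.9]
    - [0.5,-0.028,-0.006,-0.1,3.94,59.6,-10.6]
    - [0.5,-0.024,-0.007,-0.1,4.6,69.5,-12.4]
    - [0.5,-0.02,-0.008,-0.095,5.25,79.5,-14.2]
    - [0.5,-0.0185,-0.0082,-0.0909,5.91,89.39,-15.97]
    - [0.5,-0.0185,-0.0082,-0.0909,5.91,89.39,-15.97]

```text
clock: 17.25
position: [526.7, -300.7, 87.6]
ee_rot: [-0.573, 0.62, -0.36, -0.398]
contact_force: [0.5, -0.1, -1.1]
gripper_width: 55.2
grasp_force: 64.3
```

```bash
python3 - <<'E'
from w import *
s=arm.read_state();print(np.round(s['joints'],3),s['gripper_width']);M=R.from_quat(s['ee_rot']).as_matrix()
q=np.load('rel.npz');print('O',(M@q['O']+s['position']).round(1));print((M@q['S']).round(3))
print('down',(M.T@[0,0,-1]).round(3))
E
```

```text
[-0.022  0.645 -0.796  1.444 -1.145 -1.419] 55.16886270218306
O [ 527.9 -283.4   74.8]
[[-0.086  0.996  0.011]
 [-0.996 -0.086 -0.004]
 [-0.004 -0.011  1.   ]]
down [-0.905 -0.009  0.425]
```

servo_tool:
  increments:
    - [0.5,-0.03,0,0.014,0,0,0]
    - [0.5,-0.05,0,0.0235,0,0,0]
    - [0.5,-0.061,-0.0005,0.0286,0,0,0]
    - [0.5,-0.062,-0.0005,0.029,0,0,0]
    - [0.5,-0.062,-0.0005,0.029,0,0,0]
    - [0.5,-0.062,-0.0005,0.029,0,0,0]

```text
clock: 18.0
position: [529.0, -301.8, 24.3]
ee_rot: [-0.57, 0.622, -0.363, -0.396]
contact_force: [0.3, -0.1, -2.1]
gripper_width: 55.0
grasp_force: 64.3
```

```bash
python3 - <<'E'
from w import *
s=arm.read_state();M=R.from_quat(s['ee_rot']).as_matrix()
q=np.load('rel.npz');print('O',(M@q['O']+s['position']).round(1));print((M@q['S']).round(3),s['contact_force'],s['position'])
print('down',(M.T@[0,0,-1]).round(3))
E
```

```text
O [ 530.3 -284.4   11.5]
[[-0.087  0.996  0.   ]
 [-0.996 -0.087 -0.002]
 [-0.002 -0.     1.   ]] [ 0.27758178 -0.09353714 -2.06892202] [ 528.96589291 -301.76711066   24.26997836]
down [-0.906  0.001  0.423]
```

servo_tool:
  increments:
    - [0.5,-0.004,0,0.0019,0,0,0]
    - [0.5,-0.007,0,0.0033,0,0,0]
    - [0.5,-0.009,0,0.0042,0,0,0]
    - [0.5,-0.0105,0,0.0049,0,0,0]
    - [0.5,-0.0105,0,0.0049,0,0,0]

```text
clock: 18.62
position: [528.9, -302.3, 14.3]
ee_rot: [-0.569, 0.621, -0.365, -0.397]
contact_force: [-2.6, 3.0, 7.3]
gripper_width: 55.0
grasp_force: 65.2
```

servo_tool:
  increments:
    - [0.9,0,0,0,0,0,0]
    - [0.9,0,0,0,0,0,0]
    - [0.9,0,0,0,0,0,0]
    - [0.9,0,0,-0.02,0,0,0]
    - [0.9,0,0,-0.06,0,0,0]
    - [0.9,0,0,-0.1,0,0,0]
    - [0.9,-0.03,0,-0.11,0,0,0]

```text
clock: 19.5
position: [540.3, -187.6, 32.9]
ee_rot: [-0.57, 0.622, -0.365, -0.393]
contact_force: [-0.5, 0.4, -0.6]
gripper_width: 76.7
grasp_force: 0.0
```

```bash
python3 - <<'E'
from w import *
s=arm.read_state();print(np.round(s['joints'],3))
for n in('scene','side'):
    c=grab(n);pickle.dump(c,open(n+'1.pkl','wb'))
    hsv=cv2.cvtColor(c['img'],cv2.COLOR_RGB2HSV);m=cv2.inRange(hsv,(5,150,100),(20,255,255))
    k,l,st,ce=cv2.connectedComponentsWithStats(m);i=1+np.argmax(st[1:,4]);print(n,st[i],ce[i])
c=wl('w9',['orange_spacer'],['orange_top'])
O=np.array([530,-285,0]);y=np.radians(-95);X=np.array([np.cos(y),np.sin(y),0]);Y=np.cross([0,0,1],X)
print(proj(c,[O+a*20*X+b*28*Y+[0,0,38] for a,b in((1,1),(-1,1),(-1,-1),(1,-1))]).round(0))
im=cv2.cvtColor(c['img'],cv2.COLOR_RGB2BGR);cv2.imwrite('pics/w9.png',cv2.resize(im,(800,600)))
print('goal hover',inct((530+0,-205,190),-185,0))
E
```

```text
[ 0.24   0.759 -0.748  1.222 -1.154 -1.511]
scene [324 236  22  23 309] [334.22977346 247.74757282]
side [242 298  27  25 547] [255.00548446 309.86471664]
19.6 [ 539.32655408 -187.48530841   29.7481686 ] cam [547. -92. 161.] tool x [-0.033 -0.422  0.906]
orange_spacer []
pt orange_top [(array([256. , 173.1]), 0.62)]
[[223. 123.]
 [218. 150.]
 [293. 151.]
 [288. 123.]]
goal hover (array([ 0.1505,  0.0068, -0.0532]), array([-50.52, -50.6 ,  79.35]))
```

View pics/w9.png

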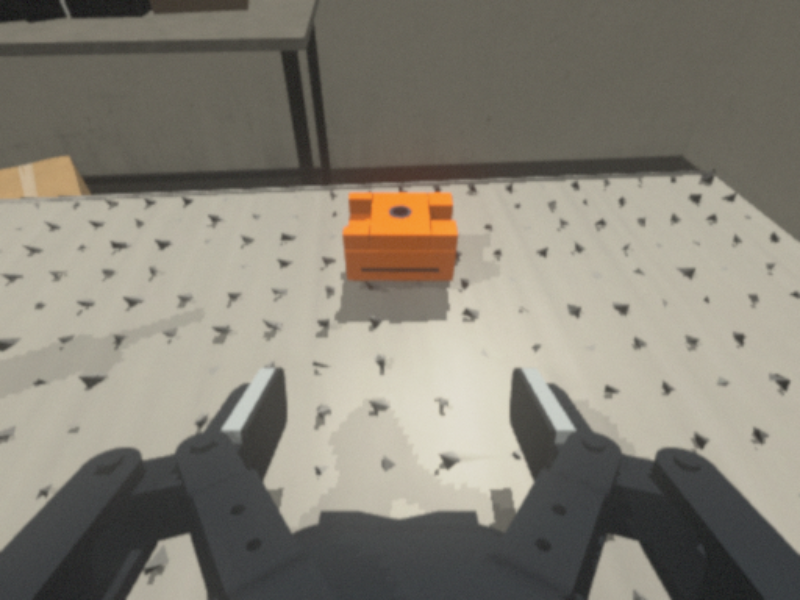

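Orange stands upright on its lugs (px ~(400,235)), front corners where predicted. Now untilt and turn to grip its x faces.

```bash
python3 - <<'E'
from h import *
a,b=inct((530,-285,150),-185,0);print(a,b); print((b/11).round(3)); s=arm.read_state();M=R.from_quat(s['ee_rot']).as_matrix()
print('up150',(M.T@[0,0,.13]).round(4))
E
```

```text
[ 0.1479 -0.0002  0.0359] [-50.52 -50.6   79.35]
[-4.593 -4.6    7.214]
up150 [ 1.178e-01  1.000e-04 -5.490e-02]
```

servo_tool:
  increments:
    - [1,0.05,0,-0.023,0,0,0]
    - [1,0.1,0,-0.046,-4.6,-4.6,7.2]
    - [1,0.118,0,-0.055,-9.2,-9.2,14.4]
    - [1,0.118,0,-0.055,-13.8,-13.8,21.6]
    - [1,0.12,0,-0.05,-18.4,-18.4,28.9]
    - [1,0.125,0,-0.04,-23,-23,36.1]
    - [1,0.128,0,-0.03,-27.6,-27.6,43.3]
    - [1,0.132,0,-0.015,-32.1,-32.2,50.5]
    - [1,0.136,0,-0.005,-36.7,-36.8,57.7]
    - [1,0.14,0,0.01,-41.3,-41.4,64.9]
    - [1,0.144,0,0.025,-45.9,-46,72.1]
    - [1,0.1479,-0.0002,0.0359,-50.52,-50.6,79.35]

```text
clock: 21.25
position: [528.9, -286.3, 150.1]
ee_rot: [0.047, 0.999, 0.002, 0.001]
contact_force: [0.2, -0.1, 0.2]
gripper_width: 85.4
grasp_force: 0.0
```

```bash
python3 - <<'E'
from w import *
s=arm.read_state();print(np.round(s['joints'],3))
c=wl('w10',['orange_spacer'],['orange_top','orange_spacer'])
O=np.array([530,-285,0]);y=np.radians(-95);X=np.array([np.cos(y),np.sin(y),0]);Y=np.cross([0,0,1],X)
print(proj(c,[O+a*20*X+b*28*Y+[0,0,38] for a,b in((1,1),(-1,1),(-1,-1),(1,-1),(0,0))]).round(0))
hsv=cv2.cvtColor(c['img'],cv2.COLOR_RGB2HSV);m=cv2.inRange(hsv,(5,150,215),(20,255,255))
n,l,st,ce=cv2.connectedComponentsWithStats(m);i=1+np.argmax(st[1:,4]);print(st[i],ce[i])
cn=max(cv2.findContours((l==i).astype(np.uint8),0,1)[0],key=cv2.contourArea);r=cv2.minAreaRect(cn);print(r)
B=np.array([onz(c,q,38) for q in cv2.boxPoints(r)]);print(B.round(1),B.mean(0))
V=cv2.cvtColor(c['img'],cv2.COLOR_RGB2HSV)[...,2]
x,y0,w,h=st[i][:4]
for r in range(y0-2,y0+h+14,3): print(r,' '.join('%3d'%V[r,k] for k in range(x-6,x+w+6,3)))
E
```

```text
[-0.229  0.412 -0.165 -0.004 -0.992 -1.433]
21.25 [ 528.89220454 -286.27039314  150.0863324 ] cam [ 450. -280.  293.] tool x [-0.996  0.093 -0.003]
orange_spacer []
pt orange_top [(array([255. , 185.9]), 0.93)]
pt orange_spacer [(array([255.8, 174. ]), 0.64)]
[[236. 212.]
 [277. 211.]
 [278. 155.]
 [235. 155.]
 [256. 184.]]
[ 235  156   42   55 1727] [256.10943833 183.10712218]
((255.5, 183.0), (54.0, 41.0), 90.0)
[[ 500.9 -302.3   38. ]
 [ 504.4 -264.7   38. ]
 [ 558.1 -268.3   38. ]
 [ 554.3 -308.3   38. ]] [ 529.41968113 -285.89551775   38.        ]
154 152 152 146 139 138 138 138 166 173 216 220 209 153 151 145 150 127 116
157 151 150 220 229 229 229 223 163 169 222 228 217 229 228 229 230 201 114
160 151 150 222 229 230 230 224 147 167 220 221 214 230 231 230 231 186 113
163 150 152 220 230 231 231 223 139 163 220 220 216 230 230 230 230 183 113
166 126 143 218 230 232 230 223 132 141 202 200 193 230 230 231 231 182 113
169 149 148 207 223 223 226 225 202 206 206 205 205 221 222 222 223 165 112
172 146 148 221 231 231 231 230 231 231 231 231 231 230 229 231 231 174 111
175 147 1
[... 582 characters left out ...]
 231 231 155 115
199 168 164 177 218 219 193 195 230 231 231 231 231 230 220 227 228 150 113
202 165 168 188 231 229 159 165 231 230 231 230 230 228 214 230 231 182 164
205 164 166 187 231 229 157 165 229 231 229 231 230 230 222 230 230 176 165
208 164 168 187 231 230 158 163 145 170 178 177 178 175 167 230 231 175 161
211 151 162 167 209 204 161 163 155 129 141 161 164 159 162 199 197 170 164
214 159 162 161 160 160 162 161 160 155 162 163 163 166 163 166 165 166 167
217 160 162 163 165 164 165 164 164 166 168 165 167 166 164 167 167 166 165
220 165 162 163 166 166 165 165 165 165 164 165 168 167 165 166 166 164 165
223 165 165 162 166 161 161 164 164 165 164 166 167 165 165 163 166 164 163
```

servo_tool:
  increments:
    - [0.8,-0.0007,0.0009,0.05,0,0,0]
    - [0.8,-0.0007,0.0009,0.1,0,0,0]
    - [0.8,-0.0007,0.0009,0.13,0,0,0]
    - [0.8,-0.0007,0.0009,0.1445,0,0,0]
    - [0.8,-0.0007,0.0009,0.1445,0,0,0]
    - [0.3,-0.0007,0.0009,0.1445,0,0,0]
    - [0.3,-0.0007,0.0009,0.1445,0,0,0]
    - [0.3,-0.0007,0.0009,0.1445,0,0,0]
    - [0.3,-0.0007,0.0009,0.1445,0,0,0]
    - [0.3,-0.0007,0.0009,0.1445,0,0,0]
    - [0.3,-0.0007,0.0009,0.1445,0,0,0]

```text
clock: 22.82
position: [532.5, -284.0, 7.3]
ee_rot: [0.043, 0.999, -0.0, 0.002]
contact_force: [0.4, 1.2, 5.8]
gripper_width: 39.3
grasp_force: 61.1
```

```bash
python3 - <<'E'
from h import *
print(inct((530,-286,166),-185,0));s=arm.read_state();s2=dict(s)
a=inct((616,97,190),-96.9,0);print(a)
E
```

```text
(array([ 0.0017, -0.0023, -0.1587]), array([-0.02,  0.24,  0.07]))
(array([-0.0512,  0.3867, -0.1826]), array([ -0.2 ,   0.18, -88.03]))
```

servo_tool:
  increments:
    - [0.3,0,0,-0.05,0,0,0]
    - [0.3,0,0,-0.11,0,0,0]
    - [0.3,0,0,-0.17,0,0,-8]
    - [0.3,-0.005,0.04,-0.1826,0,0,-18]
    - [0.3,-0.01,0.09,-0.1826,0,0,-28]
    - [0.3,-0.02,0.15,-0.1826,0,0,-38]
    - [0.3,-0.03,0.21,-0.1826,0,0,-48]
    - [0.3,-0.035,0.26,-0.1826,0,0,-58]
    - [0.3,-0.042,0.31,-0.1826,0,0,-68]
    - [0.3,-0.048,0.36,-0.1826,0,0,-78]
    - [0.3,-0.0512,0.3867,-0.1826,0,0,-88.03]
    - [0.3,-0.0512,0.3867,-0.1826,0,0,-88.03]

```text
clock: 24.32
position: [615.1, 99.0, 187.4]
ee_rot: [-0.664, 0.748, 0.0, -0.0]
contact_force: [-0.9, 0.3, -2.9]
gripper_width: 39.3
grasp_force: 61.1
```

servo_tool:
  increments:
    - [0.3,0,0,0,0,0,0]
    - [0.3,0,0,0,0,0,0]

```text
clock: 24.58
position: [615.2, 96.0, 188.2]
ee_rot: [-0.662, 0.749, 0.0, 0.0]
contact_force: [0.4, -1.0, -1.5]
gripper_width: 39.1
grasp_force: 61.1
```

```bash
python3 - <<'E'
from w import *
s=arm.read_state();print(np.round(s['joints'],3),s['gripper_width'])
c=wl('w11',['riser_base','green_spacer','orange_spacer'],['orange_top','green_top'])
print(R.from_quat(s['ee_rot']).as_matrix().round(4))
im=cv2.cvtColor(c['img'],cv2.COLOR_RGB2BGR);cv2.imwrite('pics/w11.png',cv2.resize(im[30:330,56:456],(800,600),interpolation=cv2.INTER_CUBIC))
E
```

```text
[ 0.414  0.412 -0.061 -0.    -1.097 -0.537] 39.07797932346658
24.57 [615.18367199  95.96423364 188.2419453 ] cam [605.  18. 331.] tool x [-0.123 -0.992 -0.   ]
riser_base [(array([256.,  99.,  95., 104.]), 0.97), (array([405., 310., 100.,  59.]), 0.66)]
green_spacer [(array([252., 100.,  40.,  60.]), 0.82)]
orange_spacer []
pt orange_top [(array([254.2, 268.9]), 0.58)]
pt green_top [(array([254.7,  98.3]), 0.69)]
[[-1.229e-01 -9.924e-01  3.000e-04]
 [-9.924e-01  1.229e-01  4.000e-04]
 [-4.000e-04 -3.000e-04 -1.000e+00]]
```

View pics/w11.png

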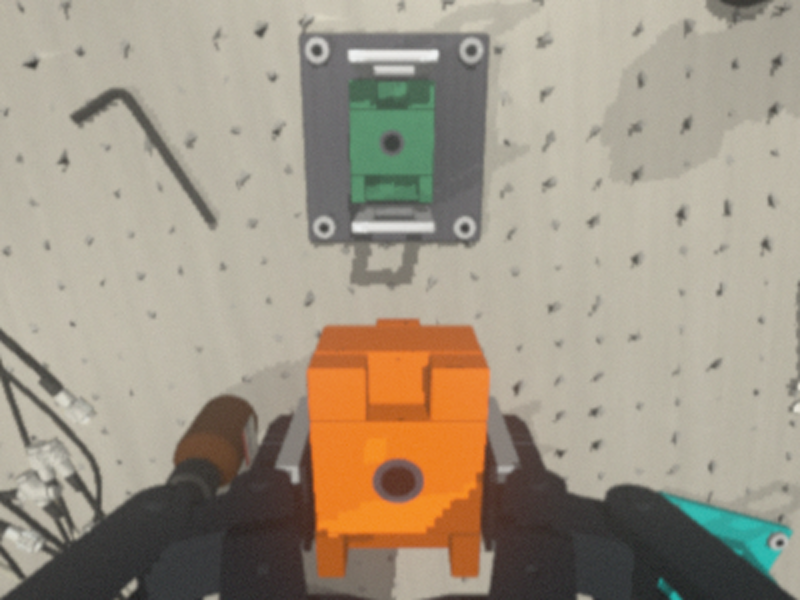

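Picture: green seated with hole at (391,143), orange held with narrow notch forward like green's, hole at (398,480).

```bash
python3 - <<'E'
from w import *
def hole(c,x,y,r):
    g=cv2.cvtColor(c['img'],cv2.COLOR_RGB2GRAY)[y-r:y+r+1,x-r:x+r+1].astype(float)
    w=np.clip(np.percentile(g,50)-25-g,0,None);Y,X=np.mgrid[-r:r+1,-r:r+1]
    return x+(w*X).sum()/w.sum(),y+(w*Y).sum()/w.sum()
c4=pickle.load(open('w4.pkl','rb'));c=pickle.load(open('w11.pkl','rb'))
h4=hole(c4,255,277,13);ho=hole(c,255,270,13);hg=hole(c,252,101,6);print(h4,ho,hg)
def rel(c,h,z): 
    M=R.from_quat(c['s']['ee_rot']).as_matrix();return M.T@(onz(c,h,c['s']['position'][2]+z)-c['s']['position'])
print('tool-frame hole green',rel(c4,h4,31.3),'orange',rel(c,ho,30.7))
G=onz(c,hg,52);O=onz(c,ho,c['s']['position'][2]+30.7);print(G,O)
M=R.from_quat(c['s']['ee_rot']).as_matrix();print('shift in tool',M.T@(G-O))
t=rel(c4,h4,31.3)-rel(c,ho,30.7);F=np.array([608.9,20.7,0])+M@np.array([t[0],t[1],0]);print('TCP target via green',F,'tool inc',M.T@(F-c['s']['position']))
E
```

```text
(np.float64(254.59750919898104), np.float64(276.6524200396264)) (np.float64(254.59984697781178), np.float64(270.420428462127)) (np.float64(251.54484304932734), np.float64(101.0829596412556))
tool-frame hole green [ -0.61017508   0.81164161 -31.2990942 ] orange [  2.34632084   0.8033672  -30.70126565]
[608.28515293  21.064873    52.        ] [614.08826525  93.7218204  218.9419453 ]
shift in tool [ 72.89388015  -3.12262698 166.91031321]
TCP target via green [6.09255021e+02 2.36351142e+01 1.31565002e-03] tool inc [ 72.59345343  -2.95204624 188.20908858]
```

servo_tool:
  increments:
    - [0.3,0.04,-0.0015,0,0,0,0]
    - [0.3,0.0728,-0.003,0,0,0,0]
    - [0.3,0.0728,-0.003,0,0,0,0]
    - [0.3,0.0728,-0.003,0.03,0,0,0]
    - [0.3,0.0728,-0.003,0.07,0,0,0]
    - [0.3,0.0728,-0.003,0.105,0,0,0]
    - [0.3,0.0728,-0.003,0.122,0,0,0]
    - [0.3,0.0728,-0.003,0.124,0,0,0]
    - [0.3,0.0728,-0.003,0.124,0,0,0]
    - [0.3,0.0728,-0.003,0.124,0,0,0]

```text
clock: 26.12
position: [610.9, 24.8, 65.9]
ee_rot: [-0.663, 0.748, -0.001, 0.002]
contact_force: [-1.2, 0.5, -0.7]
gripper_width: 39.2
grasp_force: 61.2
```

servo_tool:
  increments:
    - [0.3,0,0,0,0,0,0]
    - [0.3,0,0,0,0,0,0]
    - [0.3,0,0,0,0,0,0]

```text
clock: 26.5
position: [609.9, 24.5, 64.5]
ee_rot: [-0.663, 0.749, -0.0, 0.001]
contact_force: [-1.0, -0.6, -1.3]
gripper_width: 39.4
grasp_force: 61.2
```

servo_tool:
  increments:
    - [0.3,0.0009,0.0005,0.002,0,0,0]
    - [0.3,0.0009,0.0005,0.004,0,0,0]
    - [0.3,0.0009,0.0005,0.006,0,0,0]
    - [0.3,0.0009,0.0005,0.008,0,0,0]
    - [0.3,0.0009,0.0005,0.008,0,0,0]

```text
clock: 27.12
position: [609.1, 23.7, 56.0]
ee_rot: [-0.663, 0.749, 0.0, 0.0]
contact_force: [-0.5, 0.8, -2.8]
gripper_width: 39.2
grasp_force: 61.2
```

Lug tips are inside the notches without contact force; continue to the seat at ~51.3.

servo_tool:
  increments:
    - [0.3,0,0,0.002,0,0,0]
    - [0.3,0,0,0.004,0,0,0]
    - [0.3,0,0,0.0055,0,0,0]
    - [0.3,0,0,0.006,0,0,0]

```text
clock: 27.62
position: [609.2, 23.7, 51.3]
ee_rot: [-0.663, 0.748, -0.0, 0.0]
contact_force: [-3.4, 0.2, 6.6]
gripper_width: 39.3
grasp_force: 62.0
```

Seated at exactly 51.3 with contact. Release and withdraw.

servo_tool:
  increments:
    - [0.8,0,0,0,0,0,0]
    - [0.8,0,0,0,0,0,0]
    - [0.8,0,0,0,0,0,0]
    - [0.8,0,0,-0.03,0,0,0]
    - [0.8,0,0,-0.09,0,0,0]
    - [0.8,0,0,-0.15,0,0,0]
    - [0.8,-0.05,0,-0.17,0,0,0]
    - [0.8,-0.0766,0.0,-0.17,0,0,0]
    - [0.8,-0.0766,0.0,-0.17,0,0,0]
    - [0.8,-0.0766,0.0,-0.17,0,0,0]

```text
clock: 28.88
position: [618.0, 99.3, 219.8]
ee_rot: [-0.663, 0.749, 0.0, -0.0]
contact_force: [-0.1, -0.4, -0.4]
gripper_width: 68.4
grasp_force: 0.0
```

```bash
python3 - <<'E'
from w import *
c=wl('w12',['orange_spacer'],['orange_top'])
hsv=cv2.cvtColor(c['img'],cv2.COLOR_RGB2HSV);m=cv2.inRange(hsv,(5,150,100),(20,255,255))
n,l,st,ce=cv2.connectedComponentsWithStats(m);i=1+np.argmax(st[1:,4]);print(st[i])
x,y=[int(round(v)) for v in ce[i]]
g=cv2.cvtColor(c['img'],cv2.COLOR_RGB2GRAY).astype(float);r=8;w=np.clip(100-g[y-r:y+r+1,x-r:x+r+1],0,None);Y,X=np.mgrid[-r:r+1,-r:r+1]
h=(x+(w*X).sum()/w.sum(),y+(w*Y).sum()/w.sum());print(h,onz(c,h,82))
# predicted corners if seated
b=np.radians(-6.9);bx=np.array([np.cos(b),np.sin(b),0]);by=np.array([-np.sin(b),np.cos(b),0]);O=np.array([608.3,21.1,82])
print(proj(c,[O+a*20*bx+d*28*by for a,d in((1,1),(-1,1),(-1,-1),(1,-1))]).round(1))
cn=max(cv2.findContours((l==i).astype(np.uint8),0,1)[0],key=cv2.contourArea);print(cv2.boxPoints(cv2.minAreaRect(cn)))
E
```

```text
28.88 [618.01148361  99.26217342 219.77021886] cam [608.  21. 363.] tool x [-0.121 -0.993  0.   ]
orange_spacer [(array([252.,  98.,  43.,  63.]), 0.86)]
pt orange_top [(array([254. ,  97.4]), 0.8), (array([176.1, 222.5]), 0.43)]
[ 233   65   43   63 2405]
(np.float64(254.12625096227868), np.float64(96.95688991531948)) [608.3111276   20.87078725  82.        ]
[[233.8 127.1]
 [274.5 127.1]
 [275.9  65.4]
 [232.5  65.3]]
[[233.  65.]
 [275.  65.]
 [275. 127.]
 [233. 127.]]
```

Orange's top matches the fully seated prediction within a pixel; handing in.

```bash
python3 -c "
from bench import arm
print(arm.job_done())"
```

```text
the job is handed in; nothing more can be done
None
```

The green spacer is seated in the riser base and the orange one on top of it, both lugs down with the wide lugs in the wide notches. I handed the job in at about 29 s; the hand-in returned no verdict, but each spacer stopped at its expected seated height, and the last wrist picture shows the orange one within a pixel of its seated position.

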